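# Stroke-check three air cylinders and put the scored one on hold

### The job

Stroke-check the three small air cylinders in the aluminium stand: push each piston rod straight down, never with more than 18 N; a sound rod runs evenly to its stop, so leave it fully home and its cylinder in its nest. One of the three has a scored bore and tightens part-way: when you feel that, stop pushing, lift that cylinder out by its collar and seat it upright, fully down, in either socket of the wooden hold block. Leave the other things on the bench where they are.

Things in the scene. Friction and masses are not known exactly. Their poses are not given: they have to be found in the camera images.
- cyl_a_grip (a point): One of three outwardly identical air cylinders standing upright in the stand, in any order. Point: on its axis (z up), mid-height of its upper collar, 30 mm across and 20 mm high: grip here from above. Foot's underside 52 mm below, top of the body 17 mm above the point. Foot: round spigot 22 mm across, 17 mm long, 2 mm lead-in, 16 mm deep in its nest. About 0.2 kg.
- cyl_b_grip (a point): One of three outwardly identical air cylinders standing upright in the stand, in any order. Point: on its axis (z up), mid-height of its upper collar, 30 mm across and 20 mm high: grip here from above. Foot's underside 52 mm below, top of the body 17 mm above the point. Foot: round spigot 22 mm across, 17 mm long, 2 mm lead-in, 16 mm deep in its nest. About 0.2 kg.
- cyl_c_grip (a point): One of three outwardly identical air cylinders standing upright in the stand, in any order. Point: on its axis (z up), mid-height of its upper collar, 30 mm across and 20 mm high: grip here from above. Foot's underside 52 mm below, top of the body 17 mm above the point. Foot: round spigot 22 mm across, 17 mm long, 2 mm lead-in, 16 mm deep in its nest. About 0.2 kg.
- rod_a: Piston rod of cylinder a: 8 mm rod with a flat round button on top, 19 mm across, 7 mm thick. Origin: centre of the button's top, z up; 51 to 57 mm above the grip point at the start, 29 mm above it when home. It stays where pushed. Sound: even 4 to 6 N; at home a rubber buffer: 8 N, then 1.5 N/mm for 4.5 mm, then solid. Scored: alike, but tightens 44 mm above the grip point: 7 N, then 1.3 N/mm; let go, it springs back to there.
- rod_b: Piston rod of cylinder b: 8 mm rod with a flat round button on top, 19 mm across, 7 mm thick. Origin: centre of the button's top, z up; 51 to 57 mm above the grip point at the start, 29 mm above it when home. It stays where pushed. Sound: even 4 to 6 N; at home a rubber buffer: 8 N, then 1.5 N/mm for 4.5 mm, then solid. Scored: alike, but tightens 44 mm above the grip point: 7 N, then 1.3 N/mm; let go, it springs back to there.
- rod_c: Piston rod of cylinder c: 8 mm rod with a flat round button on top, 19 mm across, 7 mm thick. Origin: centre of the button's top, z up; 51 to 57 mm above the grip point at the start, 29 mm above it when home. It stays where pushed. Sound: even 4 to 6 N; at home a rubber buffer: 8 N, then 1.5 N/mm for 4.5 mm, then solid. Scored: alike, but tightens 44 mm above the grip point: 7 N, then 1.3 N/mm; let go, it springs back to there.
- hold_socket_1 (a point): Centre of the mouth of the left socket (seen by the robot) in the top of the hold block, a fixed wooden block 80 x 153 mm, 22 mm high, with two empty sockets 72 mm apart along its y axis. Round hole 24.5 mm across, chamfered, 16 mm deep, flat bottom. A seated cylinder's grip point stands 36 mm above this point.
- hold_socket_2 (a point): Centre of the mouth of the right socket (seen by the robot) in the top of the hold block, a fixed wooden block 80 x 153 mm, 22 mm high, with two empty sockets 72 mm apart along its y axis. Round hole 24.5 mm across, chamfered, 16 mm deep, flat bottom. A seated cylinder's grip point stands 36 mm above this point.
- stand: Aluminium test stand 84 x 250 mm, fixed to the bench, with three nests 80 mm apart along its y axis, top face 22 mm above the bench, and a 34 mm high steel strip along its far edge (42 mm behind the nests). Origin: centre of its underside, under the middle nest.
- tape_roll: Bystander: roll of clear tape lying flat, 48 mm across, 18 mm high. Origin: centre of its underside.
- dial_indicator: Bystander: dial indicator lying on its back, 138 x 57 mm, 22 mm high. Origin: centre of its underside.
- setting_ring_l: Bystander: dark setting ring lying flat, 72 mm across, 18 mm high. Origin: centre of its underside.
- puck: Bystander: black pot magnet with a knob, 43 mm across, 37 mm high. Origin: centre of its underside.
- bolt_a: Bystander: hex bolt standing on its head, 20 mm across, 41 mm high. Origin: centre of its underside.
- nut_a: Bystander: hex nut lying flat, 21 mm across, 10 mm high. Origin: centre of its underside.
- connector: Bystander: black round cable connector standing on its face, 22 mm across, 46 mm high. Origin: centre of its underside.
- plug_thin_a: Bystander: slim air plug gauge standing on its flange, 24 mm across, 146 mm high. Origin: centre of its underside.

How it is judged (in metres and radians):
At the end, for the whole second after the job is handed in: Both sound rods home (within 3 mm), their cylinders upright in their nests (moved under 8 mm); the scored cylinder's rod pushed to where it tightens (within 3 mm) and that cylinder upright in a socket of the hold block, within 3 mm of the bottom and 4 mm of centre; all at rest (((z of rod_a in the frame of cyl_a_grip below 0.047 m and ((horizontal distance between cyl_a_grip and hold_socket_1 below 0.004 m and z of cyl_a_grip in the frame of hold_socket_1 below 0.039 m) or (horizontal distance between cyl_a_grip and hold_socket_2 below 0.004 m and z of cyl_a_grip in the frame of hold_socket_2 below 0.039 m)) and z of rod_b in the frame of cyl_b_grip below 0.032 m and distance of each of cyl_b_grip, cyl_c_grip from where it was at the start of the episode below 0.008 m and z of rod_c in the frame of cyl_c_grip below 0.032 m) or (z of rod_b in the frame of cyl_b_grip below 0.047 m and ((horizontal distance between cyl_b_grip and hold_socket_1 below 0.004 m and z of cyl_b_grip in the frame of hold_socket_1 below 0.039 m) or (horizontal distance between cyl_b_grip and hold_socket_2 below 0.004 m and z of cyl_b_grip in the frame of hold_socket_2 below 0.039 m)) and z of rod_a in the frame of cyl_a_grip below 0.032 m and distance of each of cyl_a_grip, cyl_c_grip from where it was at the start of the episode below 0.008 m and z of rod_c in the frame of cyl_c_grip below 0.032 m) or (z of rod_c in the frame of cyl_c_grip below 0.047 m and ((horizontal distance between cyl_c_grip and hold_socket_1 below 0.004 m and z of cyl_c_grip in the frame of hold_socket_1 below 0.039 m) or (horizontal distance between cyl_c_grip and hold_socket_2 below 0.004 m and z of cyl_c_grip in the frame of hold_socket_2 below 0.039 m)) and z of rod_a in the frame of cyl_a_grip below 0.032 m and distance of each of cyl_a_grip, cyl_b_grip from where it was at the start of the episode below 0.008 m and z of rod_b in the frame of cyl_b_grip below 0.032 m)) and angle between each of cyl_a_grip, cyl_b_grip, cyl_c_grip's own z axis and vertical below 0.12 rad and linear speed of each of rod_a, rod_b, rod_c below 0.02 m/s); the robot touches nothing.
It fails at once if a piston rod was pushed with more than 18 N (contact force between any of rod_a, rod_b, rod_c and anything else above 18 N).
It fails at once if another thing on the bench was moved by more than 20 mm (distance of any of dial_indicator, bolt_a, nut_a, connector from where it was at the start of the episode above 0.02 m).
It also fails if it takes over 58 s, if anything falls off the work surface, if the arm or the gripper's body presses on something with over 40 N, if the wrist force passes 120 N, or if a joint passes its speed limit or range.

### The arm

A 6-joint arm with a two-finger parallel gripper is mounted at the origin on a cart in front of the work surface, level with it; the furniture and walls round the work are solid. World frame = base frame: x ahead of the robot, y to its left, z up, the work surface at z = 0. Lengths are in mm, angles in rad, forces in N, time in s.
With the tool pointing down it reaches from about 275 to 1000 mm from the base axis. Payload 8.4 kg.
Tool frame: the origin (TCP) lies at the very end of the fingers, on their centre line; the grasp point (between the pads) lies 19 mm behind it; z points along the fingers, x is the direction in which the jaws open and shut, and the axes are right-handed (so a half turn about z gives the same grasp; the last joint's range is limited). The gripper opens to 85 mm and grips with 20 to 120 N. Pads are 22 mm wide; open, the fingers measure 114 mm over their backs; the gripper's body (76 mm by 85 mm) begins 54 mm behind the grasp point. The pads swing forward as they close: fully open they stand 13 mm farther back than shut.
Start: joints at [-0.002, 0.353, 1.633, -0, 1.155, -0.002], TCP at [625.002, -0, 231.281] pointing down, gripper open.
Joint ranges: [-2.63, 2.63], [-0.92, 2.1], [0.06, 2.66], [-1.3, 4.44], [0, 2.69], [-3.02, 3.02]. Speed limits (rad/s): [2.22, 2.22, 2.79, 3.14, 3.14, 3.14].

### API

Orientations are given as [roll, pitch, yaw] about the fixed x, y, z axes, in that order (R = Rz(yaw) Ry(pitch) Rx(roll)).
In Python, from rig import r gives the robot as it stands.
- The arm moves only by the tool arm_command, never from a script. Its argument "targets" is a list of rows, each a list of 6 numbers: the shift along the tool's x, y, z in m, then the turn, a rotation vector about the tool's x, y, z in rad. A call has 1 to 20 rows; each row shifts and turns the commanded pose from where the row before left it, along the tool's axes as they then stand; what a row does not reach is not made up. A row lasts 1/12 s, in which the tool goes at most 41.7 mm and 7.16 degrees, less where a joint would pass 70% of its speed; a pose out of reach is approached as far as the arm can. A call is refused whole if a number of a shift passes 0.0417 or a number of a turn 0.125, either way. A call with a gripper value outside its range is refused whole. "fingers" is the finger opening in m, from 0 to 0.0854, set as the call begins (left out, the last holds). The fingers move at their own pace and stop on an object; "squeeze" is the grip in N (left out, the last holds). Time passes only in rows, so rows that do not move let the fingers close. It gives the time, the measured TCP pose, the force and the opening at its end, in the units of the state.
- r.sense(): the state, without advancing time (a new reading comes with each control period).
- r.grab_frame(name): name is "scene" or "side" or "wrist"; returns a dict with "image" (400x640x3 uint8, blue, green, red), "fx", "fy", "cx", "cy" (pixels), "k1" (the pictures are not rectified: a ray, as slopes to the right and down, at radius r is drawn at 1 + k1 r^2 times it, then the intrinsics apply), "xyz" and "orientation" of the camera in the world. Camera axes: x right, y down, z forward; pixel columns grow to the right and rows downward; lengths in mm; the calibration is good to about 2 mm. A picture is of the moment at which its call begins. There is no depth.
- r.sign_off(): hands the job in, once; it reports no verdict.
The state is a dict: "clock": time; "qpos": joint angles; "qvel": joint speeds; "joint_efforts": joint torques, N m; "eef_pos": TCP position; "tcp_rot": TCP orientation; "contact_force": force on the tool from outside, world axes, zero at the start; "wrist_torque": the same for the moment, N m; "opening": opening from 0.0 (shut) to 1.0 (fully open).
Only numpy, scipy, OpenCV 4.12 (cv2) and the standard library are available. Lean on these libraries where they do the work, as an engineer would, in place of code of your own. Each camera call takes 0.05 s, during which the arm holds its last target.

## Working session

There is one attempt and no reset: what is moved stays moved. The work goes in short steps, Python scripts to look and compute and a tool call to move; the robot and the scene stay as the last step left them, time stands still between calls to the robot, and variables do not carry over. Pictures are saved under pics/ and viewed, and the job is handed in when it is done.

Besides the shell and the picture viewer there is one more tool, called as name(argument=value, ...), one argument or row to a line, values as JSON. arm_command: Moves the arm, as the interface text tells. Its arguments: {"type":"object","properties":{"targets":{"type":"array"},"fingers":{"type":"number"},"squeeze":{"type":"number"}},"required":["targets"]}

```bash
ls; mkdir -p pics; python3 - <<'E'
from rig import r
import cv2
print(r.sense())
for n in ["scene","side","wrist"]:
    f=r.grab_frame(n); cv2.imwrite(f"pics/{n}0.png",f["image"])
    print(n,{k:v for k,v in f.items() if k!="image"})
E
```

```text
pics
{'clock': 0.0, 'qpos': array([-2.41008956e-03,  3.53679279e-01,  1.63412451e+00,  5.48298630e-06,
        1.15519552e+00, -2.40359729e-03]), 'qvel': array([ 0.00092527, -0.00021614, -0.00063814,  0.00057546,  0.00023509,
       -0.00055165]), 'joint_efforts': array([-2.03471049e-03, -6.05236173e+01, -3.42063046e+01, -2.62302356e-04,
        9.48130677e-03,  3.61521288e-06]), 'eef_pos': array([ 6.24529114e+02, -3.45058800e-03,  2.30546353e+02]), 'tcp_rot': array([-3.14158426e+00,  1.40664015e-03, -8.70359613e-06]), 'contact_force': array([0.03619171, 0.05950586, 0.29248707]), 'wrist_torque': array([ 0.00608993,  0.03733645, -0.04543204]), 'opening': 1.0001021008784967}
scene {'fx': 505.035538699229, 'fy': 505.035538699229, 'cx': 320.25213616747106, 'cy': 200.17138712399912, 'k1': -0.15566642931840446, 'xyz': array([-872.96819553,  723.91041246,  906.07042681]), 'orientation': array([-2.04512958,  0.01690397, -2.04470256])}
side {'fx': 394.3129929685682, 'fy': 394.3129929685682, 'cx': 325.3312155710436, 'cy': 201.58643338938205, 'k1': -0.038704807259896744, 'xyz': array([672.62688429, 950.92581089, 669.17233181]), 'orientation': array([-2.10634075e+00,  9.13075278e-04,  2.99975315e+00])}
wrist {'fx': 308.42517624805544, 'fy': 308.42517624805544, 'cx': 318.06484043290703, 'cy': 199.2850073344914, 'k1': 0.00229959146835782, 'xyz': array([626.37506529,  82.52030844, 373.5514833 ]), 'orientation': array([ 2.81280076e+00,  8.50428195e-04, -1.08855633e-03])}
```

View pics/scene0.png

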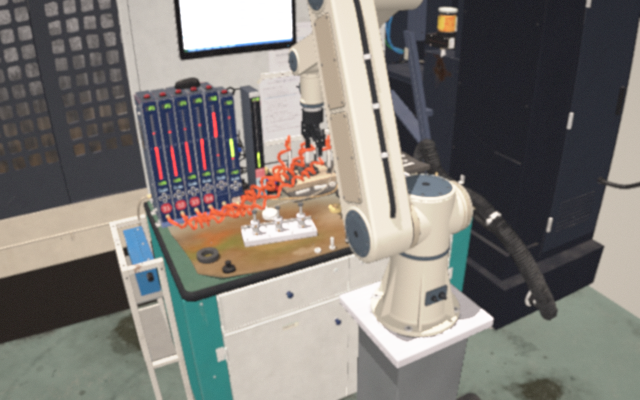

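View pics/side0.png

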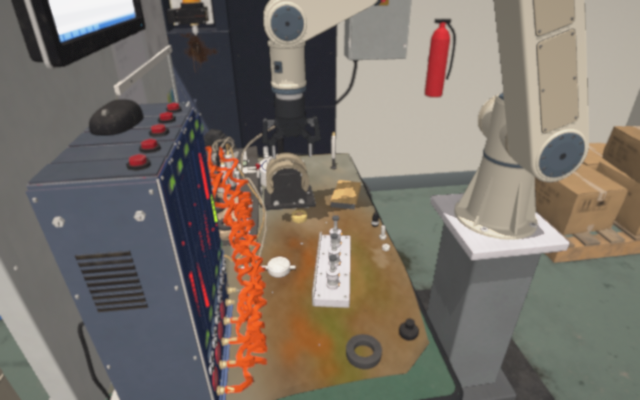

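View pics/wrist0.png

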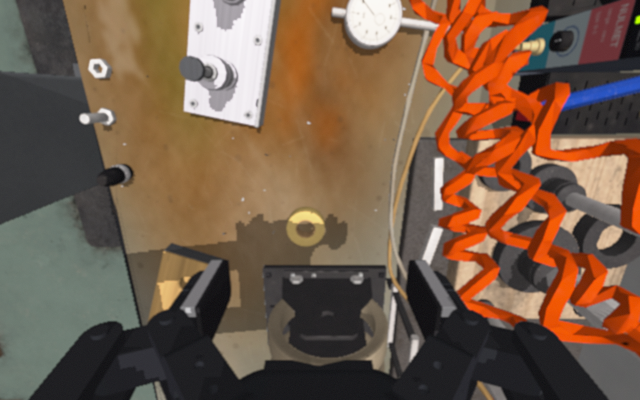

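The wrist view shows the stand's near cylinder (button at about 195,68) and the block's edge (about 185,280), partly hidden by the gripper. The side view shows all three cylinders along the stand (around 333,255) and the wooden block at about (342,190). I'll write helpers and get rough positions next.

```bash
cat > h.py <<'E'
from rig import r
import numpy as np, cv2
from scipy.spatial.transform import Rotation as R
def cam(f):
    K=np.array([[f["fx"],0,f["cx"]],[0,f["fy"],f["cy"]],[0,0,1]])
    return K,np.array([f["k1"],0,0,0,0]),np.array(f["xyz"]),R.from_euler('xyz',f["orientation"]).as_matrix()
def ray(f,uv):
    K,d,c,M=cam(f)
    p=cv2.undistortPoints(np.array(uv,float).reshape(-1,1,2),K,d).reshape(-1,2)
    return c,(M@np.c_[p,np.ones(len(p))].T).T
def onz(f,uv,z):
    c,d=ray(f,uv); return c+d*((z-c[2])/d[:,2])[:,None]
def proj(f,P):
    K,d,c,M=cam(f)
    return cv2.projectPoints((np.array(P,float).reshape(-1,3)-c)@M,np.zeros(3),np.zeros(3),K,d)[0].reshape(-1,2)
def shot(n,name,crop=None,s=1):
    f=r.grab_frame(n); np.save(f"pics/{name}.npy",f,allow_pickle=True)
    im=f["image"]
    if crop: x0,y0,x1,y1=crop; im=im[y0:y1,x0:x1]
    if s!=1: im=cv2.resize(im,None,fx=s,fy=s,interpolation=cv2.INTER_CUBIC)
    cv2.imwrite(f"pics/{name}.png",im); return f
def load(name): return np.load(f"pics/{name}.npy",allow_pickle=True).item()
def st():
    s=r.sense(); print("t",round(s["clock"],2),"p",s["eef_pos"].round(1),"r",s["tcp_rot"].round(3),"F",s["contact_force"].round(2),"op",round(s["opening"],3),"q",s["qpos"].round(2))
E
python3 - <<'E'
from h import *
f=shot("wrist","w1"); g=shot("side","s1",(180,120,460,380),2.8)
print("stand corner bottom-right z22",onz(f,[[262,126],[184,110]],22).round(1))
print("button,spigot", onz(f,[[195,68]],115).round(1),onz(f,[[306,228],[98,68],[98,117],[170,285]],0).round(1))
print("side stand corners z22",onz(g,[[314,303],[349,305],[351,237],[321,236]],22).round(1))
print("side block",onz(g,[[330,197],[355,202],[358,190],[336,180]],22).round(1))
E
```

```text
stand corner bottom-right z22 [[563.7  48.9  22. ]
 [479.2  66.1  22. ]]
button,spigot [[531.1 101.6 115. ]] [[ 610.   -85.1    0. ]
 [ 380.5  110.2    0. ]
 [ 368.1   57.2    0. ]
 [ 416.6 -172.8    0. ]]
side stand corners z22 [[607.4 309.8  22. ]
 [530.7 327.   22. ]
 [475.5  73.4  22. ]
 [557.8  56.7  22. ]]
side block [[ 499.7 -155.8   22. ]
 [ 425.1 -112.7   22. ]
 [ 398.7 -189.1   22. ]
 [ 460.4 -271.8   22. ]]
```

View pics/s1.png

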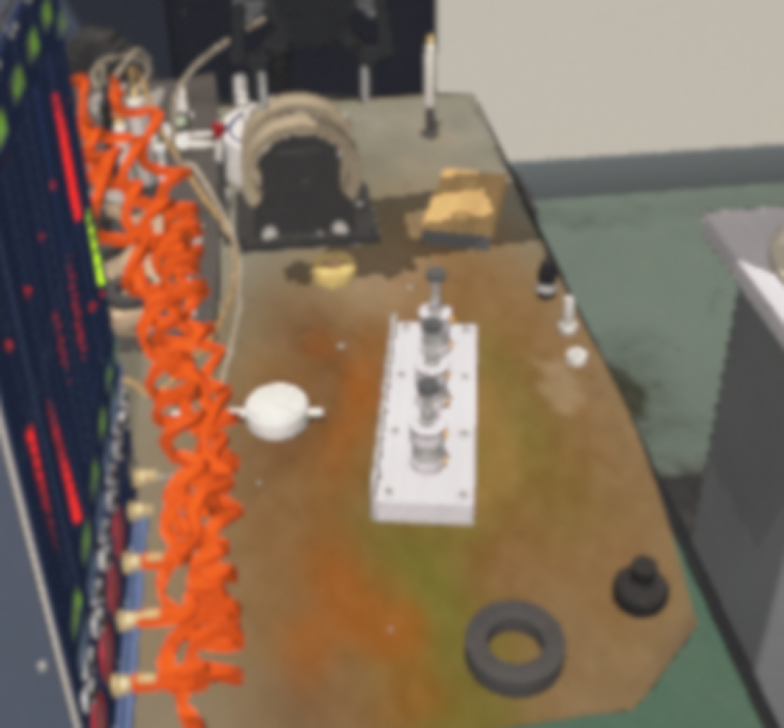

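The side view puts the stand centre near (540,190), turned about -10°, and the block near (450,-180). Now I'll shut the fingers and go to a viewing pose near the stand.

arm_command(
  targets=[
    [-0.01,-0.019,-0.004,0,0,0],
    [-0.01,-0.019,-0.004,0,0,0],
    [-0.01,-0.019,-0.004,0,0,0],
    [-0.01,-0.019,-0.004,0,0,0],
    [-0.01,-0.019,-0.004,0,0,0],
    [-0.01,-0.019,-0.004,0,0,0],
    [-0.01,-0.019,-0.004,0,0,0],
    [-0.01,-0.019,-0.004,0,0,0],
    [0,0,0,0,0,0],
    [0,0,0,0,0,0],
    [0,0,0,0,0,0],
  ],
  fingers=0,
  squeeze=30,
)

```text
clock: 1.17
eef_pos: [545.2, 151.7, 263.2]
tcp_rot: [3.141, -0.0, 0.0]
contact_force: [0.5, -0.0, 0.4]
opening: 0.002
```

```bash
python3 - <<'E'
from h import *
f=shot("wrist","w2"); st()
E
```

```text
t 1.22 p [545.3 151.4 263.1] r [ 3.141  0.    -0.   ] F [-0.07 -0.41  0.45] op 0.001 q [ 0.27  0.23  1.73 -0.    1.18  0.27]
```

View pics/w2.png

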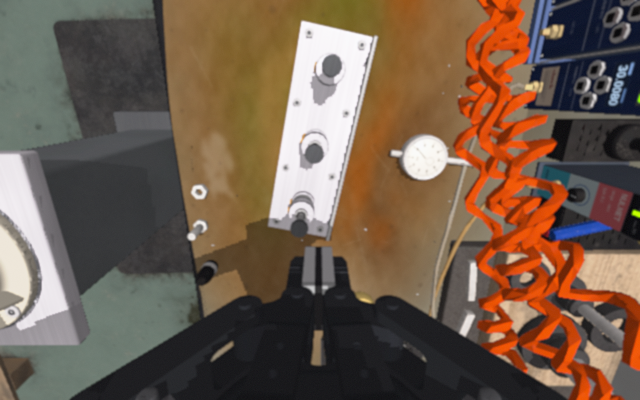

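All three cylinders are visible: the buttons are at about (331,66), (314,151) and (300,227), and the stand corners at (302,21), (376,37), (269,226) and (329,238). I'll zoom in.

```bash
python3 - <<'E'
from h import *
f=load("w2"); im=f["image"]
big=cv2.resize(im[10:250,240:400],None,fx=2.5,fy=2.5,interpolation=cv2.INTER_CUBIC); cv2.imwrite("pics/w2z.png",big)
E
```

```text
(no output)
```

View pics/w2z.png

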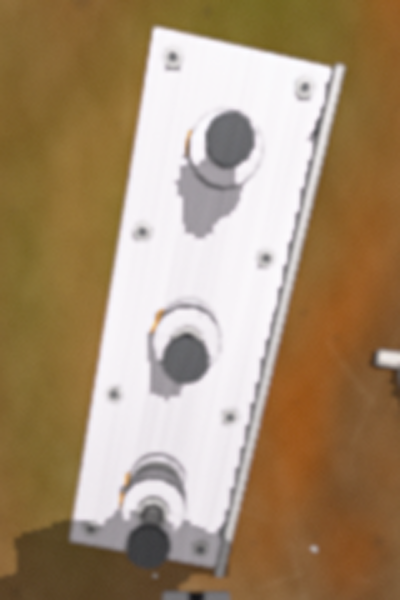

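```bash
python3 - <<'E'
from h import *
f=load("w2"); 
z=lambda a: np.array(a,float)/2.5+[240,10]
S=onz(f,z([(172,58),(304,88),(141,232),(264,259),(114,394),(229,416),(90,530),(200,549)]),22)
print(S.round(1)); c=S.mean(0); 
d=(S[:2].mean(0)-S[6:].mean(0)); d/=np.linalg.norm(d); print("c",c.round(1),"dir",d.round(3),"yaw",np.arctan2(-d[0],d[1]))
N=[c+d*k for k in (80,0,-80)]; print("nests",np.round(N,1))
print("btn",onz(f,z([(230,139),(186,360),(150,545)]),112).round(1))
print("corners", onz(f,z([(153,28),(330,66),(71,540),(215,573)]),22).round(1))
# collar top z75 check
for n in N: print(proj(f,[[n[0],n[1],68],[n[0],n[1],112]]).round(1).tolist())
g=f["image"]; 
gray=g.max(2)
for (u,v) in z([(230,139),(186,360),(150,545)]):
    x0,y0=int(u)-14,int(v)-14; p=gray[y0:y0+28,x0:x0+28]
    m=(p<100).astype(np.uint8); n,l,s,cc=cv2.connectedComponentsWithStats(m)
    i=1+np.argmax(s[1:,4]); uv=cc[i]+[x0,y0]; print(uv.round(1),s[i], onz(f,[uv],110).round(1))
E
```

```text
[[536.7 298.   22. ]
 [595.9 285.9  22. ]
 [521.2 224.2  22. ]
 [580.  211.8  22. ]
 [505.6 145.6  22. ]
 [564.2 134.1  22. ]
 [490.1  70.7  22. ]
 [549.5  59.4  22. ]]
c [542.9 178.7  22. ] dir [0.201 0.98  0.   ] yaw -0.20219277871103397
nests [[559.  257.1  22. ]
 [542.9 178.7  22. ]
 [526.8 100.4  22. ]]
btn [[559.1 257.7 112. ]
 [543.3 179.7 112. ]
 [528.  102.2 112. ]]
corners [[528.5 309.7  22. ]
 [607.1 294.8  22. ]
 [479.5  64.8  22. ]
 [557.7  45.   22. ]]
[[329.9, 70.0], [331.8, 66.4]]
[[314.4, 147.5], [313.9, 155.0]]
[[301.1, 214.1], [298.9, 229.6]]
[328.7  75.2] [ 8 23  6  3 11] [[556.4 250.  110. ]]
[313.7 145.1] [ 9  4  9  4 16] [[542.7 187.9 110. ]]
[298.7 231.3] [  0   0  28  28 472] [[526.4  97.6 110. ]]
```

Nests come out at (559,257), (543,179) and (527.5,101.5). The button rays agree within about 1.5 mm. I'll start with the middle one.

arm_command(
  targets=[
    [-0.001,-0.014,0.022,0,0,0],
    [-0.001,-0.014,0.022,0,0,0],
    [0,0,0.022,0,0,0],
    [0,0,0.022,0,0,0],
    [0,0,0.022,0,0,0],
    [0,0,0.022,0,0,0],
    [0,0,0,0,0,0],
    [0,0,0,0,0,0],
    [0,0,0,0,0,0],
  ],
)

```text
clock: 1.97
eef_pos: [543.9, 179.7, 132.2]
tcp_rot: [-3.141, -0.001, -0.001]
contact_force: [-0.4, 0.5, 0.3]
opening: 0.0
```

```bash
python3 - <<'E'
from h import *
st(); st()
E
```

```text
t 1.97 p [543.9 179.7 132.2] r [-3.141e+00 -1.000e-03 -1.000e-03] F [-0.36  0.47  0.35] op 0.0 q [ 0.32  0.39  1.83 -0.    0.92  0.32]
t 1.97 p [543.9 179.7 132.2] r [-3.141e+00 -1.000e-03 -1.000e-03] F [-0.36  0.47  0.35] op 0.0 q [ 0.32  0.39  1.83 -0.    0.92  0.32]
```

arm_command(
  targets=[
    [0,0,0.0015,0,0,0],
    [0,0,0.0015,0,0,0],
    [0,0,0.0015,0,0,0],
    [0,0,0.0015,0,0,0],
    [0,0,0.0015,0,0,0],
    [0,0,0.0015,0,0,0],
    [0,0,0.0015,0,0,0],
    [0,0,0.0015,0,0,0],
    [0,0,0.0015,0,0,0],
    [0,0,0.0015,0,0,0],
  ],
)

```text
clock: 2.8
eef_pos: [542.9, 180.0, 116.1]
tcp_rot: [3.142, 0.0, 0.0]
contact_force: [0.1, 0.4, -0.1]
opening: -0.001
```

arm_command(
  targets=[
    [0,0,0.001,0,0,0],
    [0,0,0.001,0,0,0],
    [0,0,0.001,0,0,0],
    [0,0,0.001,0,0,0],
    [0,0,0.001,0,0,0],
  ],
)

```text
clock: 3.22
eef_pos: [543.4, 180.1, 111.6]
tcp_rot: [-3.141, -0.001, 0.0]
contact_force: [0.2, 0.5, 5.4]
opening: -0.002
```

arm_command(
  targets=[
    [0,0,0.001,0,0,0],
    [0,0,0.001,0,0,0],
    [0,0,0.001,0,0,0],
  ],
)

```text
clock: 3.47
eef_pos: [543.1, 180.0, 108.4]
tcp_rot: [-3.141, -0.0, -0.0]
contact_force: [-0.9, -0.6, 3.0]
opening: -0.004
```

arm_command(
  targets=[
    [0,0,0.001,0,0,0],
    [0,0,0.001,0,0,0],
    [0,0,0.001,0,0,0],
  ],
)

```text
clock: 3.72
eef_pos: [543.1, 180.0, 105.2]
tcp_rot: [-3.142, -0.0, 0.0]
contact_force: [-0.1, -0.1, 4.1]
opening: -0.004
```

arm_command(
  targets=[
    [0,0,0.001,0,0,0],
    [0,0,0.001,0,0,0],
    [0,0,0.001,0,0,0],
    [0,0,0.001,0,0,0],
  ],
)

```text
clock: 4.05
eef_pos: [543.0, 180.0, 101.2]
tcp_rot: [3.142, -0.0, 0.0]
contact_force: [-0.6, -0.7, 5.1]
opening: 0.002
```

arm_command(
  targets=[
    [0,0,0.001,0,0,0],
    [0,0,0.001,0,0,0],
  ],
)

```text
clock: 4.22
eef_pos: [543.0, 180.0, 99.2]
tcp_rot: [3.142, 0.0, 0.0]
contact_force: [0.0, 0.8, 4.8]
opening: 0.002
```

Still even at 99 mm.

arm_command(
  targets=[
    [0,0,0.001,0,0,0],
    [0,0,0.001,0,0,0],
  ],
)

```text
clock: 4.38
eef_pos: [543.0, 180.0, 97.2]
tcp_rot: [-3.142, -0.0, -0.0]
contact_force: [-0.3, 0.1, 4.1]
opening: 0.001
```

arm_command(
  targets=[
    [0,0,0.001,0,0,0],
    [0,0,0.001,0,0,0],
    [0,0,0.001,0,0,0],
    [0,0,0.001,0,0,0],
  ],
)

```text
clock: 4.72
eef_pos: [543.0, 180.0, 93.2]
tcp_rot: [3.142, 0.0, 0.0]
contact_force: [-0.2, -0.6, 3.9]
opening: -0.007
```

arm_command(
  targets=[
    [0,0,0.001,0,0,0],
    [0,0,0.001,0,0,0],
    [0,0,0.001,0,0,0],
    [0,0,0.001,0,0,0],
  ],
)

```text
clock: 5.05
eef_pos: [543.0, 180.0, 89.2]
tcp_rot: [3.142, 0.0, 0.0]
contact_force: [-0.5, -0.2, 4.5]
opening: 0.0
```

arm_command(
  targets=[
    [0,0,0.001,0,0,0],
    [0,0,0.001,0,0,0],
  ],
)

```text
clock: 5.22
eef_pos: [543.0, 180.0, 87.2]
tcp_rot: [3.142, 0.0, -0.0]
contact_force: [-0.4, -0.4, 5.0]
opening: 0.002
```

arm_command(
  targets=[
    [0,0,0.001,0,0,0],
    [0,0,0,0,0,0],
  ],
)

```text
clock: 5.38
eef_pos: [543.3, 180.1, 86.5]
tcp_rot: [-3.141, -0.001, -0.0]
contact_force: [0.0, -0.1, 8.6]
opening: 0.004
```

Force rises to 8.6 N at 86.5 mm, so the middle rod has reached its buffer and is sound. Next, lift and go to the near cylinder.

arm_command(
  targets=[
    [0,0,0.0005,0,0,0],
    [0,0,0,0,0,0],
  ],
)

```text
clock: 5.55
eef_pos: [543.4, 180.1, 86.2]
tcp_rot: [-3.141, -0.001, -0.0]
contact_force: [-0.3, 0.3, 8.9]
opening: -0.001
```

arm_command(
  targets=[
    [0,0,-0.005,0,0,0],
    [0,0,-0.02,0,0,0],
    [0,0,-0.02,0,0,0],
    [-0.003,0.0156,0,0,0,0],
    [-0.003,0.0156,0,0,0,0],
    [-0.003,0.0156,0,0,0,0],
    [-0.003,0.0156,0,0,0,0],
    [-0.003,0.0156,0,0,0,0],
    [0,0,0.007,0,0,0],
    [0,0,0.007,0,0,0],
    [0,0,0,0,0,0],
    [0,0,0,0,0,0],
  ],
)

```text
clock: 6.55
eef_pos: [527.5, 102.4, 115.8]
tcp_rot: [3.141, 0.002, 0.0]
contact_force: [-0.6, 0.4, -0.4]
opening: 0.001
```

arm_command(
  targets=[
    [0,0,0.001,0,0,0],
    [0,0,0.001,0,0,0],
    [0,0,0.001,0,0,0],
    [0,0,0.001,0,0,0],
    [0,0,0.001,0,0,0],
    [0,0,0.001,0,0,0],
  ],
)

```text
clock: 7.05
eef_pos: [528.6, 102.2, 111.3]
tcp_rot: [-3.141, -0.001, 0.0]
contact_force: [0.8, -0.5, 5.2]
opening: -0.002
```

arm_command(
  targets=[
    [0,0,0.001,0,0,0],
    [0,0,0.001,0,0,0],
    [0,0,0.001,0,0,0],
    [0,0,0.001,0,0,0],
    [0,0,0.001,0,0,0],
    [0,0,0.001,0,0,0],
    [0,0,0.001,0,0,0],
  ],
)

```text
clock: 7.63
eef_pos: [528.6, 102.2, 104.3]
tcp_rot: [-3.141, -0.001, 0.0]
contact_force: [-1.0, 0.4, 5.5]
opening: 0.003
```

arm_command(
  targets=[
    [0,0,0.001,0,0,0],
    [0,0,0.001,0,0,0],
    [0,0,0.001,0,0,0],
  ],
)

```text
clock: 7.88
eef_pos: [528.6, 102.2, 101.3]
tcp_rot: [-3.141, -0.001, -0.0]
contact_force: [-0.6, 0.2, 5.8]
opening: -0.001
```

arm_command(
  targets=[
    [0,0,0.001,0,0,0],
    [0,0,0.001,0,0,0],
  ],
)

```text
clock: 8.05
eef_pos: [528.6, 102.2, 99.3]
tcp_rot: [-3.141, -0.001, 0.0]
contact_force: [-0.3, 0.0, 4.8]
opening: -0.002
```

arm_command(
  targets=[
    [0,0,0.001,0,0,0],
    [0,0,0.001,0,0,0],
  ],
)

```text
clock: 8.22
eef_pos: [528.6, 102.2, 97.3]
tcp_rot: [-3.141, -0.001, -0.0]
contact_force: [-0.1, 0.6, 5.0]
opening: -0.001
```

arm_command(
  targets=[
    [0,0,0.001,0,0,0],
    [0,0,0.001,0,0,0],
    [0,0,0.001,0,0,0],
    [0,0,0.001,0,0,0],
    [0,0,0.001,0,0,0],
  ],
)

```text
clock: 8.63
eef_pos: [528.6, 102.2, 92.3]
tcp_rot: [-3.141, -0.001, -0.0]
contact_force: [-0.5, 0.6, 5.3]
opening: 0.001
```

arm_command(
  targets=[
    [0,0,0.001,0,0,0],
    [0,0,0.001,0,0,0],
    [0,0,0.001,0,0,0],
  ],
)

```text
clock: 8.88
eef_pos: [528.6, 102.2, 89.3]
tcp_rot: [-3.141, -0.001, 0.0]
contact_force: [-0.7, 0.3, 5.2]
opening: 0.0
```

arm_command(
  targets=[
    [0,0,0.001,0,0,0],
    [0,0,0.001,0,0,0],
    [0,0,0.001,0,0,0],
  ],
)

```text
clock: 9.13
eef_pos: [528.7, 102.2, 86.4]
tcp_rot: [-3.141, -0.001, 0.0]
contact_force: [-0.3, 0.8, 8.1]
opening: -0.001
```

The near rod is home and sound too. Now the far one.

arm_command(
  targets=[
    [0,0,0.0005,0,0,0],
    [0,0,-0.005,0,0,0],
    [0,0,-0.02,0,0,0],
    [0,0,-0.02,0,0,0],
    [0.0052,-0.0259,0,0,0,0],
    [0.0052,-0.0259,0,0,0,0],
    [0.0052,-0.0259,0,0,0,0],
    [0.0052,-0.0259,0,0,0,0],
    [0.0052,-0.0259,0,0,0,0],
    [0.0052,-0.0259,0,0,0,0],
    [0,0,0.007,0,0,0],
    [0,0,0.007,0,0,0],
    [0,0,0,0,0,0],
    [0,0,0,0,0,0],
  ],
)

```text
clock: 10.3
eef_pos: [558.3, 256.2, 115.4]
tcp_rot: [3.14, 0.002, -0.0]
contact_force: [-0.1, -0.0, 0.0]
opening: -0.0
```

arm_command(
  targets=[
    [0,0,0.001,0,0,0],
    [0,0,0.001,0,0,0],
    [0,0,0.001,0,0,0],
    [0,0,0.001,0,0,0],
    [0,0,0.001,0,0,0],
    [0,0,0.001,0,0,0],
    [0,0,0.001,0,0,0],
    [0,0,0.001,0,0,0],
  ],
)

```text
clock: 10.97
eef_pos: [559.6, 257.6, 108.7]
tcp_rot: [-3.141, -0.001, 0.0]
contact_force: [0.1, -0.3, 4.9]
opening: -0.003
```

arm_command(
  targets=[
    [0,0,0.001,0,0,0],
    [0,0,0.001,0,0,0],
    [0,0,0.001,0,0,0],
    [0,0,0.001,0,0,0],
  ],
)

```text
clock: 11.3
eef_pos: [559.4, 257.5, 104.4]
tcp_rot: [-3.141, -0.0, 0.0]
contact_force: [0.4, -0.1, 4.9]
opening: -0.001
```

arm_command(
  targets=[
    [0,0,0.001,0,0,0],
    [0,0,0.001,0,0,0],
  ],
)

```text
clock: 11.47
eef_pos: [559.3, 257.4, 102.3]
tcp_rot: [-3.142, -0.0, 0.0]
contact_force: [-0.7, 0.0, 5.7]
opening: -0.001
```

arm_command(
  targets=[
    [0,0,0.001,0,0,0],
    [0,0,0.001,0,0,0],
  ],
)

```text
clock: 11.63
eef_pos: [559.5, 257.6, 100.6]
tcp_rot: [-3.141, -0.001, -0.0]
contact_force: [-0.2, -0.8, 8.4]
opening: 0.001
```

The far rod rises to 8.4 N at 100.6 mm, so it tightens and is the scored one. I'll stop pushing, lift off, and go look at the hold block.

arm_command(
  targets=[
    [0,0,-0.01,0,0,0],
    [0,0,-0.03,0,0,0],
    [0,0,-0.04,0,0,0],
    [0,0,-0.04,0,0,0],
    [0,0,-0.04,0,0,0],
    [-0.0064,0.0305,0,0,0,0],
    [-0.0064,0.0305,0,0,0,0],
    [-0.0064,0.0305,0,0,0,0],
    [-0.0064,0.0305,0,0,0,0],
    [-0.0064,0.0305,0,0,0,0],
    [-0.0064,0.0305,0,0,0,0],
    [-0.0064,0.0305,0,0,0,0],
    [-0.0064,0.0305,0,0,0,0],
    [-0.0064,0.0305,0,0,0,0],
    [-0.0064,0.0305,0,0,0,0],
    [-0.0064,0.0305,0,0,0,0],
    [-0.0064,0.0305,0,0,0,0],
    [-0.0064,0.0305,0,0,0,0],
    [-0.0064,0.0305,0,0,0,0],
    [-0.0064,0.0305,0,0,0,0],
  ],
)

```text
clock: 13.3
eef_pos: [462.2, -201.3, 260.3]
tcp_rot: [-3.141, 0.001, -0.0]
contact_force: [0.6, 1.0, 0.1]
opening: 0.001
```

arm_command(
  targets=[
    [0,0,0,0,0,0],
    [0,0,0,0,0,0],
    [0,0,0,0,0,0],
  ],
)

```text
clock: 13.55
eef_pos: [462.9, -199.8, 260.1]
tcp_rot: [-3.141, 0.001, -0.001]
contact_force: [-0.2, -0.2, -0.2]
opening: 0.005
```

```bash
python3 - <<'E'
from h import *
f=shot("wrist","w3"); st()
E
```

```text
t 13.6 p [ 463.1 -199.3  260.2] r [-3.141  0.     0.   ] F [-0.17 -0.23  0.17] op -0.001 q [-0.41  0.13  1.85  0.    1.15 -0.41]
```

View pics/w3.png

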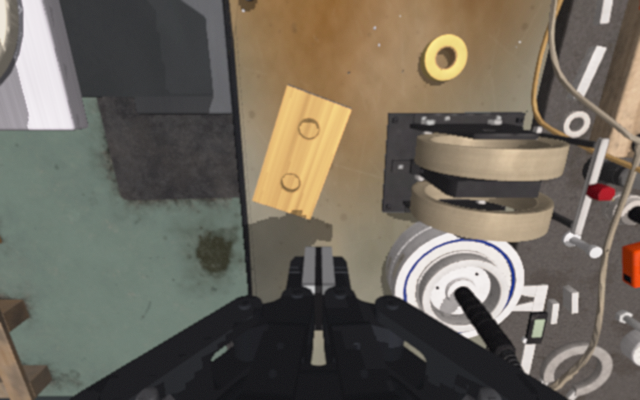

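The block is visible, with socket mouths at about (308,128) and (290,182). I'll refine their centres.

```bash
python3 - <<'E'
from h import *
f=load("w3"); im=f["image"]
cv2.imwrite("pics/w3z.png",cv2.resize(im[75:230,240:370],None,fx=3.8,fy=3.8,interpolation=cv2.INTER_CUBIC))
E
```

```text
(no output)
```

View pics/w3z.png

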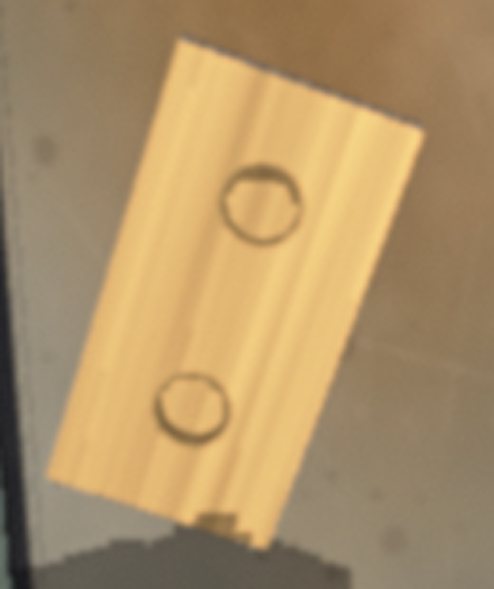

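```bash
python3 - <<'E'
from h import *
f=load("w3"); z=lambda a: (np.array(a,float)+.5)/3.8-.5+[240,75]
P=onz(f,z([(261,204),(192,408)]),22); C=onz(f,z([(180,38),(425,130),(268,548),(48,475)]),22)
print(P.round(1),np.linalg.norm(P[0]-P[1])); print(C.round(1))
print([np.linalg.norm(C[i]-C[(i+1)%4]).round(1) for i in range(4)])
c=C.mean(0); d=(C[0]+C[1]-C[2]-C[3]);d/=np.linalg.norm(d); print("ctr",c.round(1),d,(c+36*d).round(1),(c-36*d).round(1),P.mean(0))
m=cv2.inRange(cv2.cvtColor(f["image"],cv2.COLOR_BGR2HSV),(10,60,150),(30,255,255))[75:230,240:370]
n,l,s,cc=cv2.connectedComponentsWithStats(m);i=1+np.argmax(s[1:,4])
ct=cv2.findContours((l==i).astype(np.uint8),cv2.RETR_EXTERNAL,cv2.CHAIN_APPROX_NONE)[0]
rr=cv2.minAreaRect(max(ct,key=cv2.contourArea));B=onz(f,cv2.boxPoints(rr)+[240,75],22);print(B.round(1),B.mean(0).round(1))
# plug and pole from side view
g=load("s1"); print("plug",onz(g,[[333.6,167]],0).round(1))
E
```

```text
[[ 452.7 -156.3   22. ]
 [ 428.6 -223.6   22. ]] 71.4787954697049
[[ 428.6 -106.7   22. ]
 [ 504.2 -133.8   22. ]
 [ 453.7 -274.6   22. ]
 [ 378.4 -247.4   22. ]]
[np.float64(80.3), np.float64(149.6), np.float64(80.1), np.float64(149.4)]
ctr [ 441.2 -190.6   22. ] [0.33676182 0.94158987 0.        ] [ 453.3 -156.7   22. ] [ 429.1 -224.5   22. ] [ 440.65612472 -189.94168375   22.        ]
[[ 379.6  -96.3   22. ]
 [ 523.1  -96.5   22. ]
 [ 532.5 -280.7   22. ]
 [ 365.  -280.4   22. ]] [ 450.  -188.5   22. ]
plug [[ 444.5 -422.9    0. ]]
```

Socket 1 is at (452.8,-156.4), and the 71.5 mm spacing matches the given 72. The strip crowds the jaws in x, so I'll grip with the jaws along the stand's y axis (yaw +1.368). I'm going back with the fingers at 60 mm.

arm_command(
  targets=[
    [0.0064,-0.0305,0,0,0,0],
    [0.0064,-0.0305,0,0,0,0],
    [0.0064,-0.0305,0,0,0,0],
    [0.0064,-0.0305,0,0,0,0],
    [0.0064,-0.0305,0,0,0,0],
    [0.0064,-0.0305,0,0,0,0],
    [0.0064,-0.0305,0,0,0,0],
    [0.0064,-0.0305,0,0,0,0],
    [0.0064,-0.0305,0,0,0,0],
    [0.0064,-0.0305,0,0,0,0],
    [0.0064,-0.0305,0,0,0,0],
    [0.0064,-0.0305,0,0,0,0],
    [0.0064,-0.0305,0,0,0,0],
    [0.0064,-0.0305,0,0,0,0],
    [0.0064,-0.0305,0,0,0,0],
  ],
  fingers=0.06,
)

```text
clock: 14.85
eef_pos: [558.3, 260.4, 260.3]
tcp_rot: [-3.142, 0.0, 0.002]
contact_force: [0.7, -0.7, 0.3]
opening: 0.699
```

arm_command(
  targets=[
    [0,0,0,0,0,-0.114],
    [0,0,0,0,0,-0.114],
    [0,0,0,0,0,-0.114],
    [0,0,0,0,0,-0.114],
    [0,0,0,0,0,-0.114],
    [0,0,0,0,0,-0.114],
    [0,0,0,0,0,-0.114],
    [0,0,0,0,0,-0.114],
    [0,0,0,0,0,-0.114],
    [0,0,0,0,0,-0.114],
    [0,0,0,0,0,-0.114],
    [0,0,0,0,0,-0.114],
    [0,0,0,0,0,0],
    [0,0,0,0,0,0],
    [0,0,0,0,0,0],
  ],
)

```text
clock: 16.1
eef_pos: [558.7, 258.1, 260.2]
tcp_rot: [-3.141, 0.0, 1.365]
contact_force: [-0.2, -0.5, -1.0]
opening: 0.704
```

```bash
python3 - <<'E'
from h import *
f=shot("wrist","w4"); g=shot("side","s4",(240,150,440,330),4); st()
E
```

```text
t 16.2 p [558.9 257.8 260.2] r [-3.141  0.     1.366] F [ 0.4  -0.24  0.58] op 0.701 q [ 0.43  0.31  1.62  0.    1.2  -0.94]
```

View pics/w4.png

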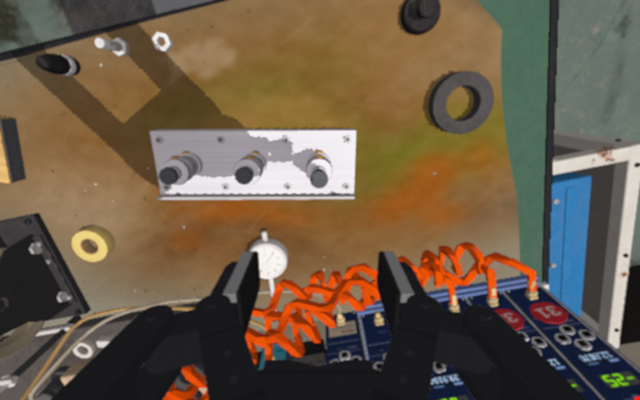

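View pics/s4.png

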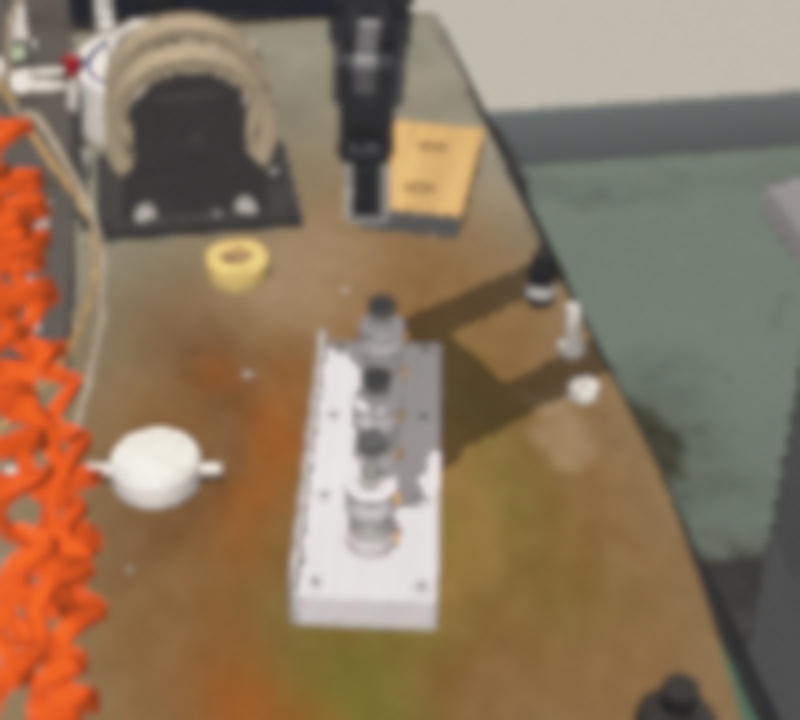

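The wrist view from the -x side shows the buttons at about (170,175), (244,174) and (319,177). The side view shows the far rod still standing and the other two down. Using this turned view, I'll cross-check the bias.

```bash
python3 - <<'E'
from h import *
f=load("w4"); im=f["image"]
cv2.imwrite("pics/w4z.png",cv2.resize(im[120:210,140:365],None,fx=3.4,fy=3.4,interpolation=cv2.INTER_CUBIC))
E
```

```text
(no output)
```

View pics/w4z.png

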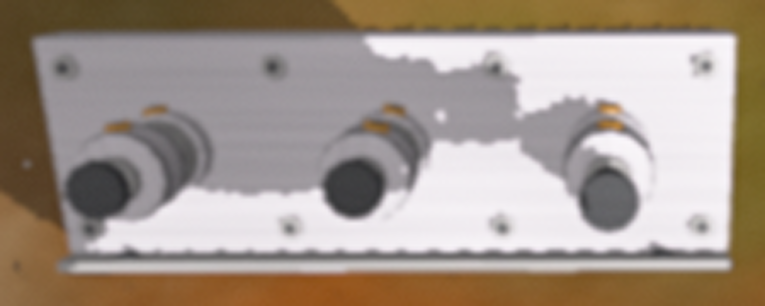

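```bash
python3 - <<'E'
from h import *
f=load("w4"); z=lambda a: (np.array(a,float)+.5)/3.4-.5+[140,120]
S=onz(f,z([(64,66),(272,66),(495,65),(704,65),(92,230),(290,226),(502,227),(701,224)]),22); c=S.mean(0)
d=(S[3]+S[7]-S[0]-S[4]);d/=np.linalg.norm(d)
print(c.round(1),d.round(3),(c+80*d).round(1))
print(onz(f,z([(609,200)]),102).round(1),onz(f,z([(354,187),(98,188)]),87).round(1))
E
```

```text
[543.  179.2  22. ] [0.199 0.98  0.   ] [558.9 257.6  22. ]
[[557.9 258.5 102. ]] [[541.6 181.2  87. ]
 [525.6 103.4  87. ]]
```

Both views agree: nest at (559,257.5). Descend around the collar.

arm_command(
  targets=[
    [0,0,0.02,0,0,0],
    [0,0,0.02,0,0,0],
    [0,0,0.02,0,0,0],
    [0,0,0.02,0,0,0],
    [0,0,0.02,0,0,0],
    [0,0,0.02,0,0,0],
    [0,0,0.02,0,0,0],
    [0,0,0.02,0,0,0],
    [0,0,0.01,0,0,0],
    [0,0,0.01,0,0,0],
    [0,0,0.01,0,0,0],
    [0,0,0.01,0,0,0],
    [0,0,0,0,0,0],
  ],
)

```text
clock: 17.28
eef_pos: [558.5, 257.1, 58.7]
tcp_rot: [-3.14, 0.001, 1.368]
contact_force: [-0.8, -0.4, 0.3]
opening: 0.702
```

arm_command(
  targets=[
    [0,0,0.005,0,0,0],
    [0,0,0.005,0,0,0],
    [0,0,0.004,0,0,0],
    [0,0,0.004,0,0,0],
    [0,0,0.004,0,0,0],
    [0,0,0,0,0,0],
    [0,0,0,0,0,0],
    [0,0,0,0,0,0],
  ],
)

```text
clock: 17.95
eef_pos: [559.3, 257.5, 38.4]
tcp_rot: [3.141, -0.0, 1.368]
contact_force: [0.0, -0.7, 0.6]
opening: 0.7
```

```bash
python3 - <<'E'
from h import *
f=shot("wrist","w5"); st(); g=shot("side","s5",(240,180,440,330),4)
E
```

```text
t 18.0 p [559.4 257.5  38.5] r [ 3.141 -0.     1.368] F [ 0.32  0.31 -0.73] op 0.702 q [ 0.43  0.57  1.78  0.    0.79 -0.94]
```

View pics/w5.png

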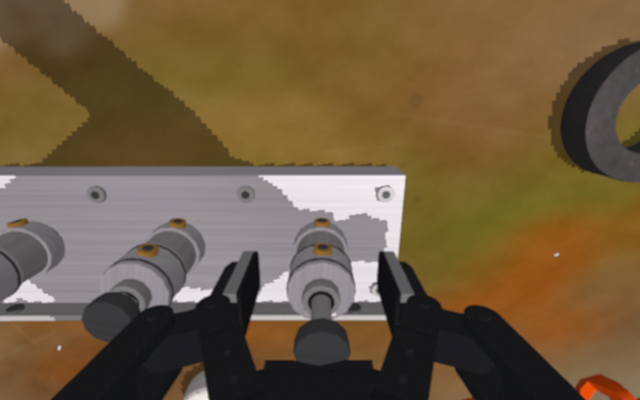

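View pics/s5.png

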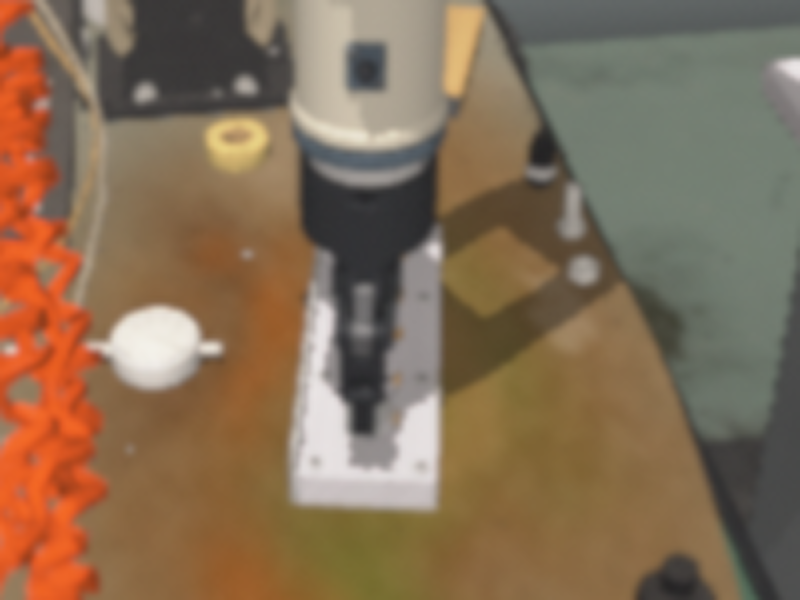

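The collar (about 321,290) is centred between the pads (258 and 380), so I'll grip and lift a little.

arm_command(
  targets=[
    [0,0,0,0,0,0],
    [0,0,0,0,0,0],
    [0,0,0,0,0,0],
    [0,0,0,0,0,0],
    [0,0,0,0,0,0],
    [0,0,0,0,0,0],
    [0,0,0,0,0,0],
    [0,0,0,0,0,0],
    [0,0,0,0,0,0],
  ],
  fingers=0.02,
  squeeze=45,
)

```text
clock: 18.8
eef_pos: [559.5, 257.6, 38.5]
tcp_rot: [3.141, -0.0, 1.368]
contact_force: [-0.4, 0.3, 6.7]
opening: 0.338
```

arm_command(
  targets=[
    [0,0,0,0,0,0],
    [0,0,-0.005,0,0,0],
    [0,0,-0.005,0,0,0],
    [0,0,-0.01,0,0,0],
    [0,0,-0.02,0,0,0],
    [0,0,0,0,0,0],
  ],
)

```text
clock: 19.3
eef_pos: [560.9, 258.1, 81.6]
tcp_rot: [3.138, -0.002, 1.368]
contact_force: [0.8, 1.3, -1.6]
opening: 0.339
```

```bash
python3 - <<'E'
from h import *
f=shot("wrist","w6"); st(); g=shot("side","s6",(240,180,440,330),4)
E
```

```text
t 19.35 p [560.6 258.   80.3] r [ 3.139e+00 -2.000e-03  1.368e+00] F [ 0.47 -0.07 -2.29] op 0.338 q [ 0.43  0.51  1.77 -0.    0.86 -0.94]
```

View pics/w6.png

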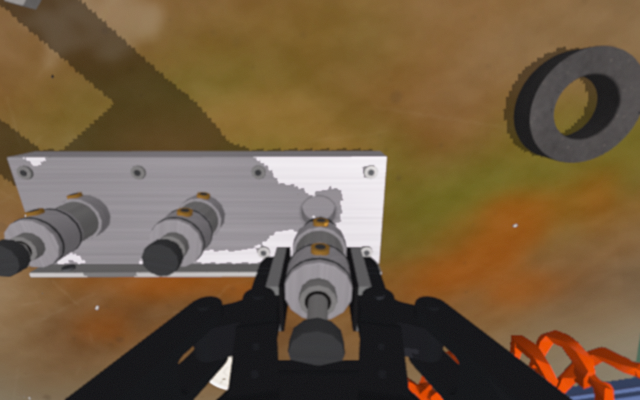

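The cylinder is lifted: opening 0.338, -2 N load and an empty nest visible at (318,208). Raise it and carry it the measured nest-to-socket shift.

arm_command(
  targets=[
    [0,0,-0.02,0,0,0],
    [0,0,-0.02,0,0,0],
    [0,0,-0.02,0,0,0],
    [0,0,0,0,0,0],
    [-0.0267,-0.0013,0,0,0,0],
    [-0.0267,-0.0013,0,0,0,0],
    [-0.0267,-0.0013,0,0,0,0],
    [-0.0267,-0.0013,0,0,0,0],
    [-0.0267,-0.0013,0,0,0,0],
    [-0.0267,-0.0013,0,0,0,0],
    [-0.0267,-0.0013,0,0,0,0],
    [-0.0267,-0.0013,0,0,0,0],
    [-0.0267,-0.0013,0,0,0,0],
    [-0.0267,-0.0013,0,0,0,0],
    [-0.0267,-0.0013,0,0,0,0],
    [-0.0267,-0.0013,0,0,0,0],
    [-0.0267,-0.0013,0,0,0,0],
    [-0.0267,-0.0013,0,0,0,0],
    [-0.0267,-0.0013,0,0,0,0],
    [-0.0262,-0.0013,0,0,0,0],
  ],
)

```text
clock: 21.07
eef_pos: [451.6, -157.3, 136.9]
tcp_rot: [-3.14, -0.0, 1.368]
contact_force: [0.2, -0.2, -2.2]
opening: 0.337
```

arm_command(
  targets=[
    [0,0,0.02,0,0,0],
    [0,0,0.02,0,0,0],
    [0,0,0.02,0,0,0],
    [0,0,0,0,0,0],
    [0,0,0,0,0,0],
    [0,0,0,0,0,0],
    [0,0,0,0,0,0],
  ],
)

```text
clock: 21.65
eef_pos: [453.5, -156.5, 79.0]
tcp_rot: [3.14, 0.0, 1.368]
contact_force: [-0.4, -0.1, -2.6]
opening: 0.338
```

```bash
python3 - <<'E'
from h import *
f=shot("wrist","w7"); st(); g=shot("side","s7",(270,120,430,240),5)
E
```

```text
t 21.7 p [ 453.6 -156.5   79.2] r [3.14  0.    1.368] F [ 0.21 -0.02 -2.48] op 0.337 q [-0.34  0.35  2.06  0.    0.73 -1.7 ]
```

View pics/w7.png

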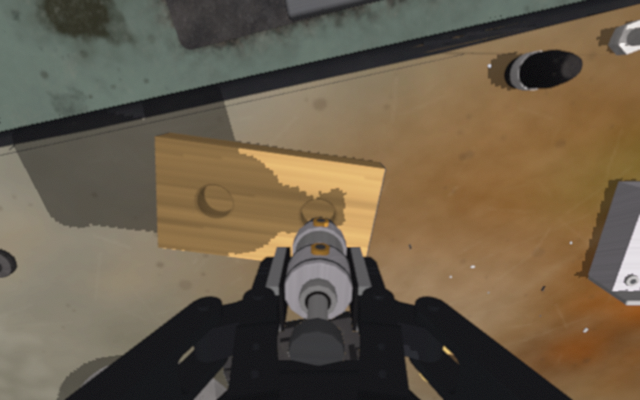

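View pics/s7.png

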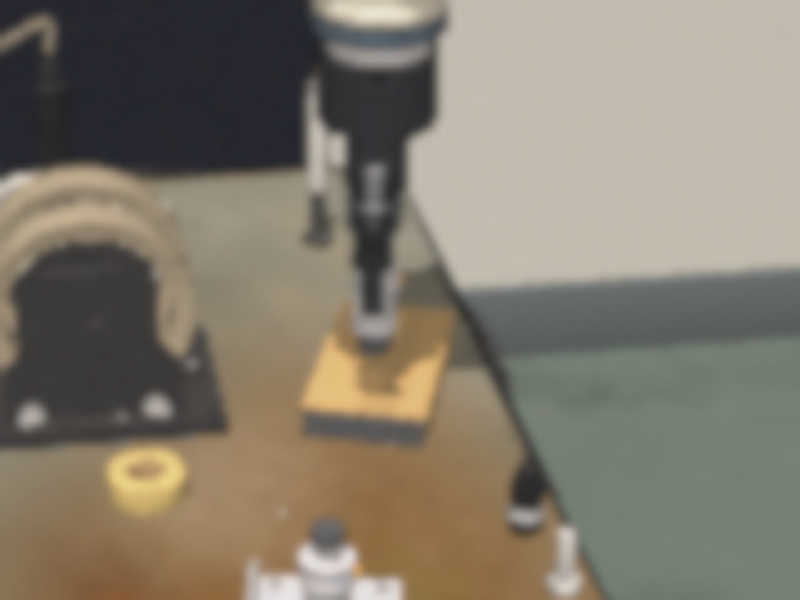

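The foot hangs just above the socket, with the mouth visible at about (320,210). I'll compare that with the nest in w6, which has nearly the same tool geometry.

```bash
python3 - <<'E'
from h import *
a=load("w6")["image"][185:235,280:360]; b=load("w7")["image"][185:235,280:360]
cv2.imwrite("pics/cmp.png",np.vstack([cv2.resize(x,None,fx=6,fy=6,interpolation=cv2.INTER_CUBIC) for x in(a,b)]))
E
```

```text
(no output)
```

View pics/cmp.png

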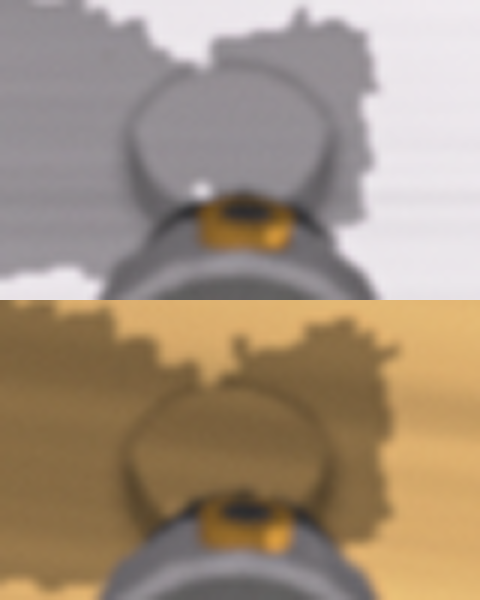

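```bash
python3 - <<'E'
from h import *
z=lambda x,y: [(x+.5)/6-.5+280,(y+.5)/6-.5+185]
for n,pts in (("w6",[(125,140),(335,140),(230,60)]),("w7",[(120,150),(335,150),(228,79)])):
    f=load(n); P=onz(f,[z(*p) for p in pts],22); u=np.array([.2014,.9795]); v=np.array([.9795,-.2014])
    print(n,P[:,:2].round(1).tolist(),"width",np.linalg.norm(P[0]-P[1]).round(1))
    print(" along-u centre",((P[0]+P[1])[:2]/2@u).round(1)," top along v",(P[2][:2]@v).round(1), "cam",f["xyz"].round(1))
print("nest est u,v",np.dot([559,257.4],u),np.dot([559,257.4],v)," sock",np.dot([452.8,-156.4],u),np.dot([452.8,-156.4],v), "tcp",np.dot([453.6,-156.5],u),np.dot([453.6,-156.5],v))
E
```

```text
w6 [[552.8, 247.0], [557.8, 271.0], [545.7, 260.9]] width 24.5
 along-u centre 365.5  top along v 481.9 cam [480.7 274.1 224.2]
w7 [[445.5, -168.2], [450.5, -143.9], [439.5, -154.3]] width 24.8
 along-u centre -62.7  top along v 461.6 cam [ 373.7 -140.1  221.8]
nest est u,v 364.7059 495.7001400000001  sock -61.999880000000005 475.01656 tcp -61.936710000000005 475.82030000000003
```

The two estimates of the shift differ by about 1.5 mm along the jaws and agree within 0.4 mm across. I'll nudge -0.6 mm and go down, slowly near the mouth.

arm_command(
  targets=[
    [-0.0006,0,0.005,0,0,0],
    [0,0,0.005,0,0,0],
    [0,0,0.005,0,0,0],
    [0,0,0.003,0,0,0],
    [0,0,0.002,0,0,0],
    [0,0,0,0,0,0],
    [0,0,0,0,0,0],
  ],
)

```text
clock: 22.33
eef_pos: [452.7, -156.9, 58.1]
tcp_rot: [-3.141, -0.0, 1.368]
contact_force: [-0.3, -0.3, -3.1]
opening: 0.332
```

arm_command(
  targets=[
    [0,0,0.0015,0,0,0],
    [0,0,0.0015,0,0,0],
    [0,0,0.0015,0,0,0],
    [0,0,0.0015,0,0,0],
    [0,0,0.001,0,0,0],
  ],
)

```text
clock: 22.75
eef_pos: [452.7, -157.0, 51.1]
tcp_rot: [-3.141, -0.0, 1.368]
contact_force: [0.1, 0.3, -2.7]
opening: 0.334
```

arm_command(
  targets=[
    [0,0,0.001,0,0,0],
    [0,0,0.001,0,0,0],
    [0,0,0.001,0,0,0],
  ],
)

```text
clock: 23.0
eef_pos: [452.8, -157.0, 48.2]
tcp_rot: [-3.142, 0.0, 1.368]
contact_force: [0.1, 1.2, -3.1]
opening: 0.339
```

The foot is 6 mm into the socket with no resistance, so I'll continue.

arm_command(
  targets=[
    [0,0,0.0015,0,0,0],
    [0,0,0.0015,0,0,0],
    [0,0,0.0015,0,0,0],
    [0,0,0.0015,0,0,0],
    [0,0,0,0,0,0],
  ],
)

```text
clock: 23.42
eef_pos: [452.6, -156.9, 42.0]
tcp_rot: [-3.141, -0.0, 1.368]
contact_force: [-0.5, 0.2, -2.7]
opening: 0.337
```

arm_command(
  targets=[
    [0,0,0.001,0,0,0],
    [0,0,0.001,0,0,0],
    [0,0,0,0,0,0],
  ],
)

```text
clock: 23.67
eef_pos: [452.7, -156.9, 40.1]
tcp_rot: [-3.141, -0.0, 1.368]
contact_force: [0.5, 0.3, -3.1]
opening: 0.337
```

arm_command(
  targets=[
    [0,0,0.001,0,0,0],
    [0,0,0,0,0,0],
  ],
)

```text
clock: 23.83
eef_pos: [452.8, -156.9, 39.2]
tcp_rot: [-3.142, -0.0, 1.368]
contact_force: [-0.1, 0.4, -2.0]
opening: 0.335
```

arm_command(
  targets=[
    [0,0,0.0007,0,0,0],
    [0,0,0,0,0,0],
  ],
)

```text
clock: 24.0
eef_pos: [452.9, -157.0, 38.7]
tcp_rot: [3.141, 0.0, 1.368]
contact_force: [0.1, 0.6, -1.5]
opening: 0.335
```

arm_command(
  targets=[
    [0,0,0.0007,0,0,0],
    [0,0,0,0,0,0],
  ],
)

```text
clock: 24.17
eef_pos: [453.3, -157.1, 38.5]
tcp_rot: [3.141, 0.0, 1.368]
contact_force: [-1.7, 1.6, 7.8]
opening: 0.337
```

It bottoms at 38.5 mm, the same TCP height as in the nest, with a 10 N rise. Release.

arm_command(
  targets=[
    [0,0,0,0,0,0],
    [0,0,0,0,0,0],
    [0,0,0,0,0,0],
    [0,0,0,0,0,0],
    [0,0,0,0,0,0],
    [0,0,0,0,0,0],
  ],
  fingers=0.06,
)

```text
clock: 24.67
eef_pos: [452.7, -157.0, 37.8]
tcp_rot: [-3.142, -0.0, 1.368]
contact_force: [-0.1, -0.8, -0.1]
opening: 0.704
```

```bash
python3 - <<'E'
from h import *
f=shot("wrist","w8"); st()
E
```

```text
t 24.72 p [ 452.7 -157.    37.8] r [-3.142 -0.     1.368] F [ 0.32 -0.59  1.34] op 0.705 q [-0.34  0.42  2.08  0.    0.64 -1.7 ]
```

View pics/w8.png

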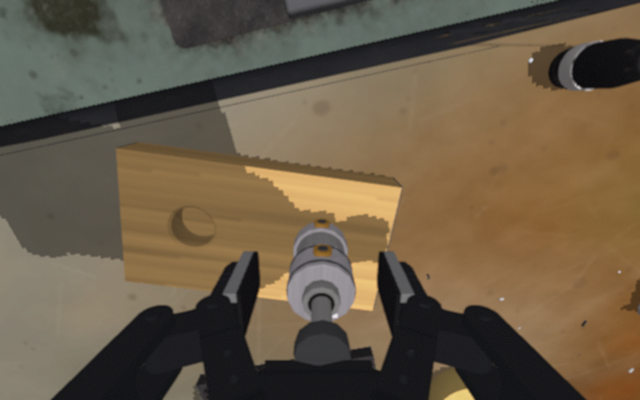

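The jaws are clear of the collar (about 322,285), and the cylinder stands upright in socket 1. I'll lift off and check.

arm_command(
  targets=[
    [0,0,-0.01,0,0,0],
    [0,0,-0.02,0,0,0],
    [0,0,-0.02,0,0,0],
    [0,0,-0.03,0,0,0],
    [0,0,-0.03,0,0,0],
    [0,0,-0.03,0,0,0],
    [0,0,-0.03,0,0,0],
    [0,0,-0.03,0,0,0],
    [0,-0.02,-0.02,0,0,0],
    [0,-0.02,0,0,0,0],
    [0,-0.02,0,0,0,0],
    [0,0,0,0,0,0],
    [0,0,0,0,0,0],
    [0,0,0,0,0,0],
  ],
)

```text
clock: 25.88
eef_pos: [394.5, -145.0, 258.5]
tcp_rot: [3.14, 0.0, 1.368]
contact_force: [0.2, -0.6, 0.4]
opening: 0.705
```

```bash
python3 - <<'E'
from h import *
f=shot("wrist","w9",(170,80,470,270),2.6); st(); g=shot("side","s9",(240,140,440,330),4)
p=[[452.8,-156.4,z] for z in (22,58,75,102)]
print(proj(f,p).round(1).tolist())
E
```

```text
t 25.93 p [ 394.7 -145.1  258.3] r [3.141 0.    1.368] F [ 0.41 -0.79  0.01] op 0.702 q [-0.36 -0.01  2.01  0.    1.14 -1.72]
[[319.0, 207.2], [319.0, 217.7], [319.1, 223.3], [319.1, 233.4]]
```

View pics/w9.png

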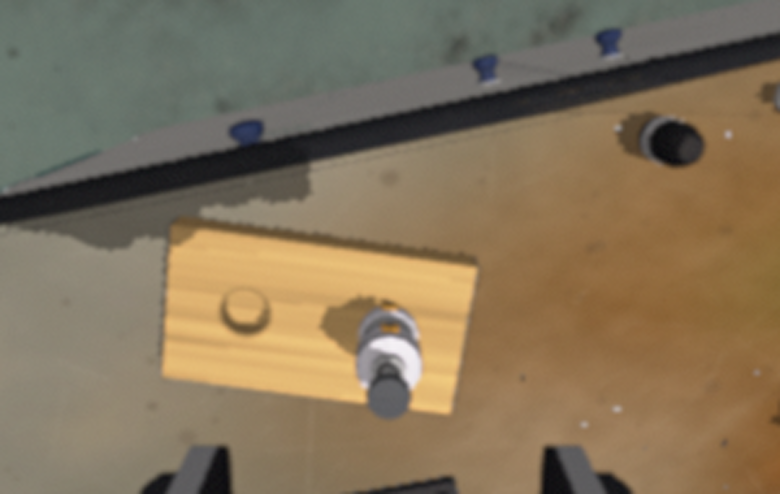

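View pics/s9.png

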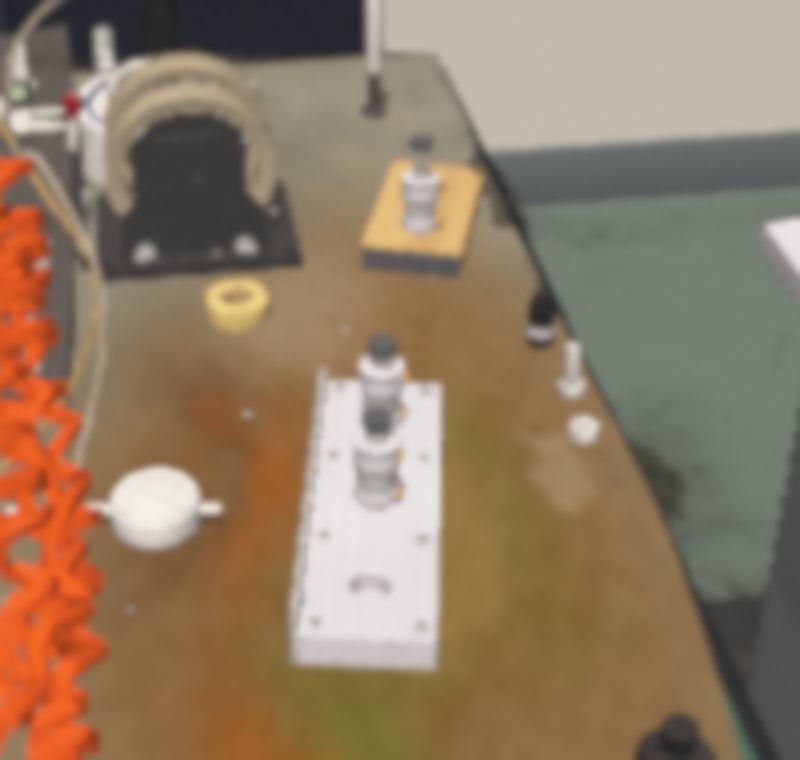

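The wrist view has the button at (319.2,231.9), against a predicted (319.1,233.4) for a seated, upright cylinder. Everything else in the side view looks in place. One height check from the side view, then hand in.

```bash
python3 - <<'E'
from h import *
g=load("s9"); im=g["image"]
z=lambda x,y:[240+x/4,140+y/4]
print("meas",z(421,143),z(381,345),z(377,418))
for p,hs in (((452.8,-156.4),(92,102,112)),((527.2,101.2),(77,87,97)),((543,179),(77,87,97))):
    print([proj(g,[[*p,h-3.5]])[0].round(1).tolist() for h in hs])
print(r.sense()["contact_force"].round(2)); print(r.sign_off())
E
```

```text
meas [345.25, 175.75] [335.25, 226.25] [334.25, 244.5]
[[344.5, 177.9], [344.6, 175.2], [344.7, 172.3]]
[[334.5, 228.9], [334.6, 225.8], [334.6, 222.7]]
[[333.3, 247.1], [333.3, 243.9], [333.4, 240.6]]
[ 0.42 -0.91  0.5 ]
the job is handed in; nothing more can be done
None
```

I stroke-checked all three cylinders, moved the scored one to the hold block, and handed the job in at about 26 s. No verdict was reported.

- **Sound cylinders (middle and near):** both rods ran evenly, with readings mostly 4–6 N. They met the rubber buffer at 8–9 N with the button at about 86.5 mm, so I left both home in their nests.
- **Scored cylinder (far):** it ran at about 5 N, then rose to 8.4 N just below 102 mm, so I stopped pushing there. I gripped it by the collar and lowered it into socket 1 without resistance. It bottomed at the same tool height as in its nest.
- **Force:** the highest push reading I saw was about 9 N, against the 18 N limit. I only read the force at the end of each move.

**Last checks:**
- **Seated cylinder:** its button was within 1.5 px of where an upright, fully seated cylinder should appear in the wrist view, and within 1 px in the side view.
- **Home rods:** both buttons matched their home height to about 0.6 px in the side view, roughly 2 mm. They sat 1 px to the side.
- **Other things on the bench:** those in view looked unmoved by eye; I didn't measure them.
- **Disagreement:** two estimates of the nest-to-socket shift differed by about 1.5 mm along the jaw direction. I moved 0.6 mm towards the second one before inserting.

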